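Free the gel tray from its screw clamp

ROBOT

A 6-joint arm with a two-finger parallel gripper is mounted at the origin on the work surface. World frame = base frame: x ahead of the robot, y to its left, z up, the work surface at z = 0. Lengths are in m, angles in rad, forces in N, time in s.
With the tool pointing down it reaches from about 0.325 to 0.9 m from the base axis. Payload 3.5 kg.
Tool frame: the origin (TCP) lies at the very end of the fingers, on their centre line; the grasp point (between the pads) lies 19 mm behind it; z points along the fingers, y is the direction in which the jaws open and shut (so a half turn about z gives the same grasp; the last joint's range is limited). The gripper opens to 85 mm and grips with 20 to 120 N. Pads are 22 mm wide; open, the fingers measure 114 mm over their backs; the gripper's body (76 mm by 85 mm) begins 54 mm behind the grasp point. The pads swing forward as they close: fully open they stand 13 mm farther back than shut.
Start: joints at [1.109, 0.276, -0.026, 1.268, 0, 1.467], TCP at [0.219, 0.585, 0.231] pointing down, gripper open.
Joint ranges: [-3.12, 3.12], [-0.85, 1.88], [-1.08, 1.24], [-1.95, 2.15], [-1.57, 1.53], [-3.14, 3.14]. Speed limits (rad/s): [2.57, 2.57, 3.14, 3.14, 3.14, 3.14].

INTERFACE

Orientations are given as a rotation vector (axis times angle).
In Python, from bench import r gives the robot as it stands.
- The arm moves only by the tool play_rows, never from a script. Its argument "targets" is text: rows parted by semicolons, each of 7 numbers parted by spaces: the shift along the world's x, y, z as a fraction of full scale, then the turn, a rotation vector about the world's x, y, z as a fraction of full scale, then the closure, from 0 (fully open) to 1 (shut). A call has 1 to 12 rows; each row is the pose to reach, as a shift and turn from the pose commanded when the call began; what a row does not reach only later rows make up. Full scale, the value 1, is 200 mm for a shift and pi/2 rad for a turn. A row lasts 1/8 s, in which the tool goes at most 62.5 mm and 10.7 degrees, less where a joint would pass 70% of its speed; a pose out of reach is approached as far as the arm can. A call with a number of a shift or a turn outside -1 to 1 is refused whole. A call with a gripper value outside its range is refused whole. The fingers move at their own pace and stop on an object; "squeeze" is the grip in N (left out, the last holds). Time passes only in rows, so rows that repeat a pose let the fingers close. It gives the time, the measured TCP pose, the force and the opening at its end, in the units of the state.
- r.get_state(): the state, without advancing time (a new reading comes with each control period).
- r.camera(name): name is "scene" or "top" or "wrist"; returns (picture, depth): 384x512x3 uint8, red, green, blue; 384x512 float32, m along the optical axis (not along the pixel's ray), 0 where there is no reading.
- r.get_calibration(name): a dict with "fx", "fy", "cx", "cy" (pixels), "world_from_camera" (4x4, takes a point from camera to world coordinates). Camera axes: x right, y down, z forward; pixel columns grow to the right and rows downward; lengths in m; the calibration is good to about 2 mm. The wrist camera is an equidistant fisheye: a pixel r from the principal point sees the ray r / f radians off the axis. A picture is of the moment at which its call begins: read the wrist's pose just before it. get_calibration takes no time and is no camera call; for the wrist camera it gives the pose at the moment of the call.
- r.sign_off(): hands the job in, once; it reports no verdict.
Trained networks look in the newest picture that a camera, given by its name, has taken for a name from the list of things; names that differ only in an ending like _2 or _b are one class to them, and where a whole thing is asked for, a point or a joint stands for the part that bears it (a point fixed in the world has none). Each returns a list of dicts, best first, with "p" (0 to 1); they miss things now and then, are a little off and sometimes report something else, mostly with a low value. They report only what shows in the picture. A call takes as long as a camera call. They do not tell look-alikes from the thing itself.
- r.silhouettes(camera, target): "region" (384x512 bool, what is visible of it) and "at" ([column, row] in pixels, amid what is visible of it).
The state is a dict: "t": time; "joints": joint angles; "qvel": joint speeds; "joint_torque": joint torques, N m; "position": TCP position; "orientation": TCP orientation; "ft_force": force on the tool from outside, world axes, zero at the start; "ft_torque": the same for the moment, N m; "opening": opening from 0.0 (shut) to 1.0 (fully open).
Only numpy, scipy, OpenCV 4.12 (cv2) and the standard library are available. Lean on these libraries where they do the work, as an engineer would, in place of code of your own. Each camera call takes 0.05 s, during which the arm holds its last target. There are 200 camera calls.

TASK

With a fingertip on the knurled rim, roll the clamp wheel of the gel caster two full turns anticlockwise (as seen facing the wheel's outer end), to within a quarter turn, so that the jaw backs off the casting tray. Then, with a fingertip, push the tray flat along the base, away from its gasket, until it rests against the jaw; let go and leave the wheel as it is. Do not lift or tip the tray, and leave the bottle, tube rack, tip box and comb where they stand.

Things in the scene. Friction and masses are not known exactly. Their poses are not given: they have to be found in the camera images.
- caster: White gel caster fixed to the bench. Origin on the bench, z up, x along it towards the knurled wheel. In mm: base plate x -77 to 133, y +-55, 12 high. Along x: gasket wall -74 to -60 (46 high, dark rubber pad facing the tray), tray, jaw, bearing block 84 to 98 (50 wide, 56 high), wheel 103 to 131. Side guides (top at 20) at y +-43 to +-52 keep the tray straight.
- rim_top (a point): Fixed point at the top of the wheel's rim, midway along its 28 mm width: x 117, y 0 on the caster, 67 mm above the bench. The wheel's axis is 25 mm straight below it, level, along the caster's x; the wheel does not shift along it. The wheel is black, 50 mm diameter over 24 ridges (about 3 mm high, 6.5 mm apart), its upper part free. 5 to 15 N of fingertip press, wiped across the rim, turns it.
- wheel (a joint): Wheel angle, rad: 0 = tight (the start, it goes no tighter), growing as it is loosened, anticlockwise seen from the caster's +x end, so the rim's top moves towards the caster's -y. 6.283 = one turn; stop at 3 turns. Takes 0.05 N m (2 N at the rim), stays where left. A thin white index strip across the rim and down the outer face is uppermost at the start and after each full turn.
- jaw_face (a point): Centre of the jaw face that meets the tray, 28 mm above the bench. Aluminium jaw 12 mm thick, 70 mm wide, top 43 mm above the bench. It moves with the wheel only, 6 mm towards the caster's +x per turn, and cannot be pushed along by hand. Axes as the caster's.
- tray: Grey open casting tray, loose, 100 (x) x 80 (y) x 28 mm, walls and floor 4 mm, 80 to 170 g, empty. Origin: centre of its underside, at the start x -9.5, y 0 on the caster; axes as the caster's. Underside 12, inner floor 16, rim 40 mm above the bench. Shut in until the jaw backs off, then slides along x: a fingertip put down inside can push the wall nearest the jaw (inner face at x 46).
- tray_end (a point): Centre of the tray's outer end face nearest the jaw, 16 mm above the tray's underside (28 mm above the bench). Axes as the tray's.
- flask: Bystander: clear round bottle with a blue cap, 60 mm diameter, 130 mm high; origin at the centre of its underside.
- tube_rack: Bystander: small white tube rack 80 x 50 x 30 mm with three tube caps up to 42 mm high; origin at the centre of its underside.
- tip_box: Bystander: closed grey pipette tip box with a clear lid, 85 x 115 x 61 mm; origin at the centre of its underside.
- comb: Bystander: white gel comb lying flat, about 30 x 90 x 8 mm; origin under its back bar.
Mind the look-alikes: they are no part of the job. What is shaped like the tray but brown is not meant. Several things have the shape of the caster; the one meant has the colours described above.

How it is judged:
By the outcome, as a careful person would: the job done as asked, in the order asked, and still so for the second after the job is handed in, with the robot touching nothing.
It also fails if it takes over 64 s, if anything falls off the work surface, if the arm or the gripper's body presses on something with over 40 N, if the wrist force passes 120 N, or if a joint passes its speed limit or range.

## Working session

There is one attempt and no reset: what is moved stays moved. The work goes in short steps, Python scripts to look and compute and a tool call to move; the robot and the scene stay as the last step left them, time stands still between calls to the robot, and variables do not carry over. Pictures are saved under pics/ and viewed, about 8 in all and at most 12, crops included, and the job is handed in when it is done.

Besides the shell and the picture viewer there is one more tool, called in YAML: its name, and indented under it one key for each argument. play_rows: Moves the arm, as the interface text tells. Shift numbers are shares of 200 mm and turn numbers shares of pi/2 rad, none past 1 either way. Its arguments: {"type":"object","properties":{"targets":{"type":"string"},"squeeze":{"type":"number"}},"required":["targets"]}

```bash
mkdir -p pics; ls; cat > h.py <<'E'
import numpy as np, cv2
from bench import r
def snap(n,f=None):
    p,d=r.camera(n); 
    if f: cv2.imwrite('pics/'+f,p[:,:,::-1])
    return p,d,r.get_calibration(n)
def pts(d,c):
    v,u=np.mgrid[:d.shape[0],:d.shape[1]]
    P=np.stack([(u-c['cx'])/c['fx']*d,(v-c['cy'])/c['fy']*d,d],-1)
    T=np.array(c['world_from_camera']); return P@T[:3,:3].T+T[:3,3]
E
python3 - <<'E'
from h import *
import numpy as np
ims=[]
for n in ['top','scene']:
    p,d,c=snap(n); W=pts(d,c); ims.append(p); np.savez('/tmp/'+n,p=p,d=d,W=W)
    print(n,np.round(np.array(c['world_from_camera']),3).tolist(),c['fx'])
    for t in ['caster','tray','wheel','flask','tube_rack','tip_box','comb']:
        for s in r.silhouettes(n,t)[:5]:
            m=s['region']&(d>0); q=W[m]
            print(t,round(s['p'],2),np.round(s['at']),m.sum(),np.round(np.median(q,0),3) if m.sum() else '')
cv2.imwrite('pics/a.png',ims[0][:,:,::-1]);cv2.imwrite('pics/b.png',ims[1][:,:,::-1])
s=r.get_state();print(s['position'],s['orientation'],s['ft_force'],s['t'])
E
```

```text
pics
top [[-0.004, -0.984, 0.179, 0.323], [-1.0, -0.0, -0.023, 0.037], [0.022, -0.179, -0.984, 1.086], [0.0, 0.0, 0.0, 1.0]] 360.77375100162243
caster 0.66 [157. 164.] 2629 [0.591 0.311 0.013]
caster 0.64 [268. 162.] 1612 [ 0.608 -0.021  0.018]
caster 0.58 [357. 260.] 2759 [ 0.307 -0.274  0.012]
caster 0.54 [225. 158.] 226 [0.623 0.118 0.005]
tray 0.87 [228. 242.] 914 [0.355 0.1   0.004]
wheel 0.75 [164. 140.] 264 [0.67  0.296 0.055]
wheel 0.56 [352. 232.] 252 [ 0.393 -0.268  0.055]
flask 0.7 [270. 146.] 173 [ 0.653 -0.024  0.059]
flask 0.63 [216. 193.] 416 [0.487 0.129 0.09 ]
tube_rack 0.86 [319. 198.] 494 [ 0.492 -0.177  0.028]
tip_box 0.59 [330. 147.] 1225 [ 0.645 -0.202  0.059]
tip_box 0.43 [266. 184.] 849 [ 0.535 -0.022  0.016]
comb 0.74 [225. 158.] 241 [0.622 0.119 0.005]
scene [[-0.235, 0.714, -0.66, 1.131], [0.972, 0.185, -0.146, 0.166], [0.018, -0.676, -0.737, 0.744], [0.0, 0.0, 0.0, 1.0]] 380.3309164004075
caster 0.79 [361. 241.] 4289 [0.613 0.315 0.014]
caster 0.68 [163. 124.] 2005 [ 0.332 -0.268  0.018]
caster 0.55 [218. 216.] 2433 [ 0.625 -0.013  0.021]
tray 0.77 [232. 144.] 1027 [ 0.362 -0.064  0.009]
tray 0.71 [285. 152.] 939 [0.347 0.093 0.01 ]
tray 0.7 [222. 204.] 228 [ 0.595 -0.015  0.036]
tray 0.59 [229. 187.] 1056 [ 0.521 -0.023  0.018]
wheel 0.89 [213. 223.] 457 [ 0.67  -0.023  0.054]
wheel 0.6 [353. 262.] 562 [0.689 0.295 0.054]
wheel 0.56 [156. 134.] 317 [ 0.411 -0.267  0.051]
flask 0.69 [295. 184.] 964 [0.517 0.134 0.078]
flask 0.41 [172. 168.] 586 [ 0.509 -0.175  0.029]
tube_rack 0.95 [170. 164.] 627 [ 0.509 -0.175  0.029]
tip_box 0.94 [137. 210.] 2292 [ 0.673 -0.196  0.06 ]
comb 0.96 [273. 235.] 369 [0.627 0.119 0.006]
[0.21948918 0.58520894 0.23136535] [5.60626621e-01 3.09115937e+00 1.57692281e-04] [ 0.79468917 -0.95609947  0.30648672] 0.8
```

```bash
python3 - <<'E'
import cv2,numpy as np
a=cv2.imread('pics/a.png')[100:320,90:430];b=cv2.imread('pics/b.png')[80:340,60:460]
a=cv2.resize(a,(800,518));b=cv2.resize(b,(800,520))
cv2.imwrite('pics/a2.png',a);cv2.imwrite('pics/b2.png',b)
E
```

```text
(no output)
```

View pics/a2.png

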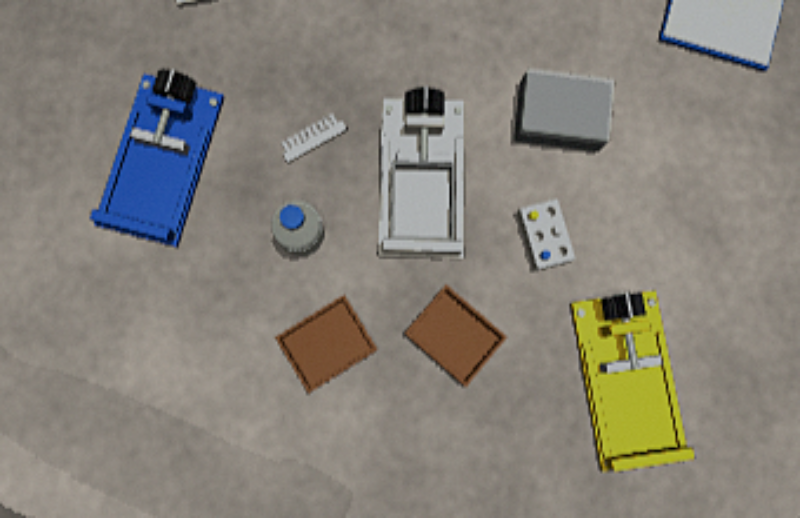

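View pics/b2.png

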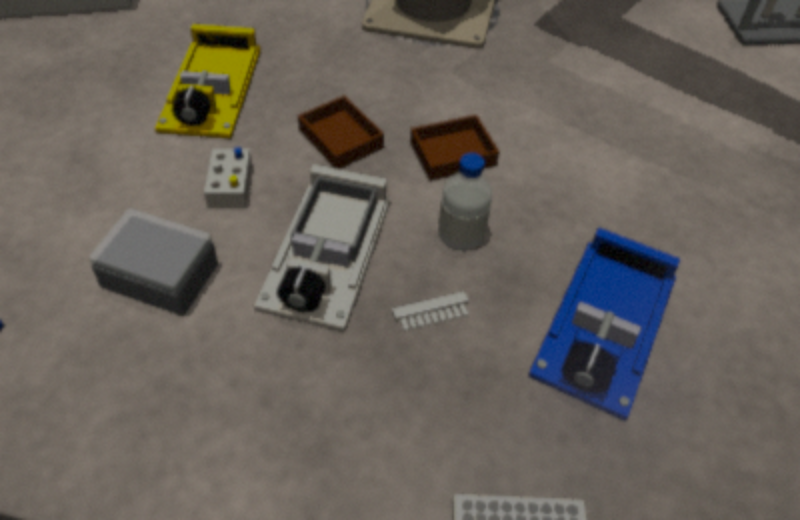

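White caster is at top px (268,162) and scene px (218,216). The blue one is at (157,164) and the yellow at (357,260). The white one fits the description: black wheel with the index strip up, grey tray clamped in it. The brown trays at top px (228,242) and (282,242) are decoys. Next I'll fit its pose.

```bash
python3 - <<'E'
import cv2,numpy as np
for n in ['top','scene']:
    z=np.load(f'/tmp/{n}.npz');W=z['W'];p=z['p'].astype(int)
    m=(W[...,0]>.42)&(W[...,0]<.76)&(W[...,1]>-.1)&(W[...,1]<.06)&(W[...,2]>.007)&(W[...,2]<.08)&(z['d']>0)
    k,l,st,_=cv2.connectedComponentsWithStats(m.astype(np.uint8)); i=1+np.argmax(st[1:,4]); m=l==i
    print(n,m.sum(),cv2.minAreaRect(W[m][:,:2].astype(np.float32)*1000))
    R=cv2.minAreaRect(W[m][:,:2].astype(np.float32)*1000)
    q=W[m]; 
    w=q[(q[:,2]>.058)]; print('wheel top',np.round(np.median(w,0),4),w.min(0).round(4),w.max(0).round(4),len(w))
    b=q[(q[:,2]>.008)&(q[:,2]<.015)]; print('base',cv2.minAreaRect(b[:,:2].astype(np.float32)*1000), np.median(b[:,2]))
    g=q[(q[:,2]>.042)&(q[:,2]<.05)&(q[:,0]<.52)]; print('gasket',g.min(0).round(4),g.max(0).round(4),len(g))
    p=z['p']
    if n=='top': cv2.imwrite('pics/c.png',cv2.resize(p[125:225,225:315,::-1],(540,600),interpolation=cv2.INTER_CUBIC))
E
```

```text
top 2448 ((569.119140625, -23.016979217529297), (109.68292236328125, 210.1107635498047), 88.40116882324219)
wheel top [ 0.6578 -0.0253  0.063 ] [ 0.6313 -0.0422  0.0582] [ 0.6731 -0.0064  0.0679] 106
base ((569.279052734375, -23.021442413330078), (109.68292236328125, 209.79078674316406), 88.40116882324219) 0.011941898631673054
gasket [ 0.4685 -0.0701  0.042 ] [0.5198 0.0265 0.0492] 152
scene 3360 ((573.30712890625, -23.935691833496094), (110.53619384765625, 210.41050720214844), 88.626708984375)
wheel top [ 0.6614 -0.0244  0.0635] [ 0.6339 -0.0463  0.0581] [ 0.6758 -0.0032  0.0706] 194
base ((573.240478515625, -23.76449203491211), (110.50553131103516, 207.89781188964844), 88.5004653930664) 0.012338248082382486
gasket [ 0.4684 -0.0706  0.042 ] [0.5154 0.0281 0.0495] 189
```

View pics/c.png

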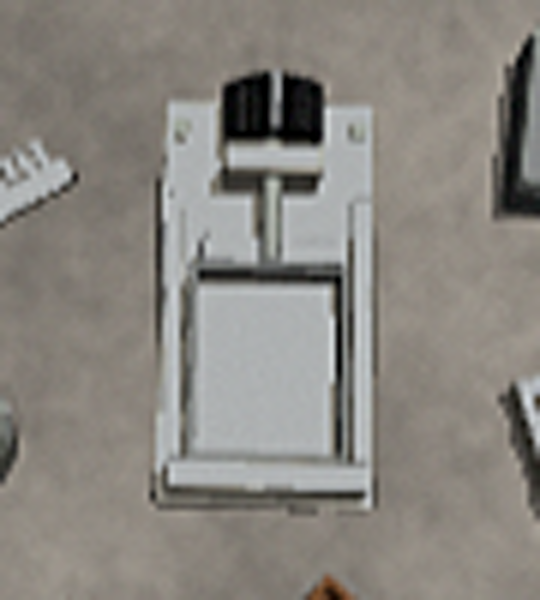

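The crop confirms it: white base, black wheel with the strip up, grey tray. Fitted pose: origin at about (0.543, -0.0227), x axis at -1.5°, rim_top at about (0.660, -0.0257).

play_rows:
  targets: "0.2 -0.2 0 0 0 0.05 0.5; 0.4 -0.4 0 0 0 0.1 1; 0.6 -0.6 0 0 0 0.15 1; 0.8 -0.8 0 0 0 0.212 1; 1 -1 0 0 0 0.212 1; 1 -1 0 0 0 0.212 1"
  squeeze: 20

```text
t: 1.55
position: [0.422, 0.3828, 0.2315]
orientation: [0.049, 3.14, -0.0]
ft_force: [0.2, 0.1, -0.4]
opening: -0.003
```

play_rows:
  targets: "0.2 -0.2 0 0 0 0 1; 0.4 -0.4 0 0 0 0 1; 0.6 -0.6 0 0 0 0 1; 0.8 -0.8 0 0 0 0 1; 1 -1 0 0 0 0 1; 1 -1 0 0 0 0 1"

```text
t: 2.3
position: [0.6218, 0.1834, 0.231]
orientation: [0.047, 3.14, -0.0]
ft_force: [-0.6, 1.2, -0.2]
opening: 0.0
```

play_rows:
  targets: "0.1 -0.2 0 0 0 0 1; 0.2 -0.5 -0.2 0 0 0 1; 0.2 -0.8 -0.5 0 0 0 1; 0.2 -0.8 -0.65 0 0 0 1; 0.2 -0.8 -0.65 0 0 0 1; 0.2 -0.8 -0.65 0 0 0 1"

```text
t: 3.05
position: [0.6599, 0.027, 0.1025]
orientation: [0.038, 3.14, 0.001]
ft_force: [0.5, 1.2, 1.0]
opening: 0.003
```

play_rows:
  targets: "0 -0.2 -0.1 0 0 0 1; 0 -0.2 -0.15 0 0 0 1; 0 -0.2 -0.17 0 0 0 1; 0 -0.2 -0.18 0 0 0 1; 0 -0.2 -0.19 0 0 0 1; 0 -0.2 -0.19 0 0 0 1"

```text
t: 3.8
position: [0.6605, -0.0136, 0.0658]
orientation: [0.039, 3.139, 0.001]
ft_force: [-2.6, 0.4, 9.1]
opening: -0.001
```

play_rows:
  targets: "0 -0.03 0 0 0 0 1; 0 -0.06 0 0 0 0 1; 0 -0.09 0 0 0 0 1; 0 -0.12 0 0 0 0 1"

```text
t: 4.3
position: [0.6607, -0.0378, 0.0652]
orientation: [0.038, 3.138, 0.002]
ft_force: [-0.1, 2.1, 1.8]
opening: -0.007
```

```bash
python3 - <<'E'
from h import *
p,d,c=snap('scene'); cv2.imwrite('pics/d.png',cv2.resize(p[170:270,160:280,::-1],(720,600),interpolation=cv2.INTER_CUBIC))
E
```

```text
(no output)
```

View pics/d.png

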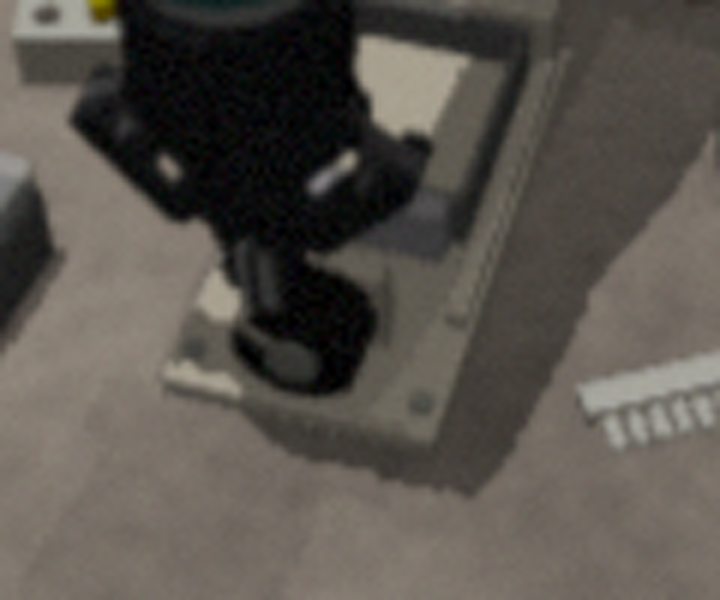

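play_rows:
  targets: "0 -0.04 0.1 0 0 0 1; 0 0.167 0.1 0 0 0 1; 0 0.167 0.0985 0 0 0 1; 0 0.167 0.0985 0 0 0 1"

```text
t: 4.85
position: [0.6597, -0.0058, 0.0835]
orientation: [0.04, 3.141, -0.001]
ft_force: [0.3, 0.0, 0.2]
opening: 0.006
```

```bash
cat >> h.py <<'E'
def look(f):
    p,d,c=snap('scene'); W=pts(d,c)
    # outer face points: caster x ~131 ; project the wheel face to a front-on view
    T=np.linalg.inv(np.array(c['world_from_camera']))
    a=np.deg2rad(-1.5);ex=np.array([np.cos(a),np.sin(a),0]);ey=np.array([-np.sin(a),np.cos(a),0])
    o=np.array([.5438,-.0229,.042])+ex*.1315
    v,u=np.mgrid[0:300,0:300]; s=.07/300
    X=o+((u-150)*s)[...,None]*ey+((150-v)*s)[...,None]*np.array([0,0,1])
    q=X@T[:3,:3].T+T[:3,3]; m=np.stack([q[...,0]/q[...,2]*c['fx']+c['cx'],q[...,1]/q[...,2]*c['fy']+c['cy']],-1).astype(np.float32)
    F=cv2.remap(p,m,None,cv2.INTER_CUBIC)
    # strip angle: brightness on ring 12-19 mm, angle anticlockwise seen from +x (y right in this view from +x, z up)
    g=F.astype(float).mean(2); th=np.deg2rad(np.arange(0,360,5)); prof=[]
    for t in th: prof.append(np.mean([g[int(150-rr/s*np.cos(t)),int(150-rr/s*np.sin(t))] for rr in np.arange(.011,.018,.0005)]))
    prof=np.array(prof); k=np.argsort(prof)[::-1][:6]
    S=cv2.resize(p[170:270,160:260],(300,300),interpolation=cv2.INTER_CUBIC)
    cv2.imwrite('pics/'+f,np.hstack([F,S])[:,:,::-1]); print([(int(i*5),round(prof[i])) for i in k],round(np.median(prof)))
E
python3 -c "
from h import *
look('e.png')"
```

```text
[(50, 68), (55, 65), (45, 64), (60, 56), (40, 55), (65, 45)] 23
```

View pics/e.png

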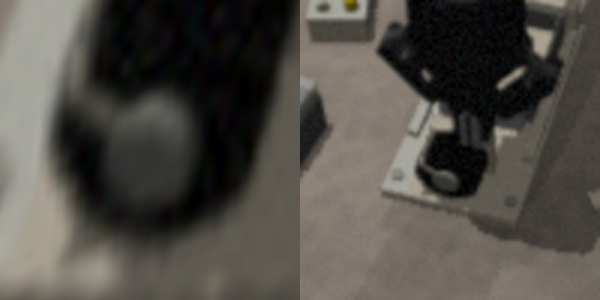

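The strip stands at about 52° anticlockwise, so the wipe turned the wheel the right way and the readout works. Now a full stroke.

play_rows:
  targets: "0 0.02 -0.09 0 0 0 1; 0 0 -0.1175 0 0 0 1; 0 -0.025 -0.1085 0 0 0 1; 0 -0.06 -0.1015 0 0 0 1; 0 -0.09 -0.1015 0 0 0 1; 0 -0.12 -0.1015 0 0 0 1; 0 -0.16 -0.1015 0 0 0 1; 0 -0.19 -0.1055 0 0 0 1; 0 -0.22 -0.1175 0 0 0 1; 0 -0.27 -0.03 0 0 0 1; 0 -0.1 0 0 0 0 1; 0 0 0 0 0 0 1"

```text
t: 6.4
position: [0.6608, -0.0052, 0.0844]
orientation: [0.041, 3.139, -0.001]
ft_force: [-0.9, -0.6, 0.3]
opening: 0.002
```

```bash
python3 -c "
from h import *
look('f1.png')"
```

```text
[(170, 56), (165, 51), (175, 49), (345, 42), (160, 40), (340, 39)] 21
```

play_rows:
  targets: "0 0.02 -0.09 0 0 0 1; 0 0 -0.1175 0 0 0 1; 0 -0.025 -0.1085 0 0 0 1; 0 -0.06 -0.1015 0 0 0 1; 0 -0.09 -0.1015 0 0 0 1; 0 -0.12 -0.1015 0 0 0 1; 0 -0.16 -0.1015 0 0 0 1; 0 -0.19 -0.1055 0 0 0 1; 0 -0.22 -0.1175 0 0 0 1; 0 -0.27 -0.03 0 0 0 1; 0 -0.1 0 0 0 0 1; 0 0 0 0 0 0 1"

```text
t: 7.95
position: [0.6606, -0.0053, 0.0842]
orientation: [0.041, 3.139, -0.001]
ft_force: [-0.3, 0.3, -0.9]
opening: -0.002
```

```bash
python3 -c "
from h import *
look('f2.png')"
```

```text
[(290, 59), (295, 57), (285, 56), (300, 51), (280, 49), (350, 44)] 22
```

play_rows:
  targets: "0 0.02 -0.09 0 0 0 1; 0 0 -0.1175 0 0 0 1; 0 -0.025 -0.1085 0 0 0 1; 0 -0.06 -0.1015 0 0 0 1; 0 -0.09 -0.1015 0 0 0 1; 0 -0.12 -0.1015 0 0 0 1; 0 -0.16 -0.1015 0 0 0 1; 0 -0.19 -0.1055 0 0 0 1; 0 -0.22 -0.1175 0 0 0 1; 0 -0.27 -0.03 0 0 0 1; 0 -0.1 0 0 0 0 1; 0 0 0 0 0 0 1"

```text
t: 9.5
position: [0.6606, -0.0053, 0.0842]
orientation: [0.041, 3.139, -0.001]
ft_force: [0.1, 0.3, 0.1]
opening: -0.0
```

```bash
python3 -c "
from h import *
look('f3.png')"
```

```text
[(40, 79), (45, 78), (50, 71), (35, 69), (55, 60), (30, 53)] 23
```

play_rows:
  targets: "0 0.02 -0.09 0 0 0 1; 0 0 -0.1175 0 0 0 1; 0 -0.025 -0.1085 0 0 0 1; 0 -0.06 -0.1015 0 0 0 1; 0 -0.09 -0.1015 0 0 0 1; 0 -0.12 -0.1015 0 0 0 1; 0 -0.16 -0.1015 0 0 0 1; 0 -0.19 -0.1055 0 0 0 1; 0 -0.22 -0.1175 0 0 0 1; 0 -0.27 -0.03 0 0 0 1; 0 -0.1 0 0 0 0 1; 0 0 0 0 0 0 1"

```text
t: 11.05
position: [0.6606, -0.0053, 0.0842]
orientation: [0.041, 3.139, -0.001]
ft_force: [-0.2, 0.1, 0.6]
opening: -0.001
```

```bash
python3 -c "
from h import *
look('f4.png')"
```

```text
[(170, 59), (165, 55), (175, 50), (160, 42), (340, 40), (345, 40)] 19
```

play_rows:
  targets: "0 0.02 -0.09 0 0 0 1; 0 0 -0.1175 0 0 0 1; 0 -0.025 -0.1085 0 0 0 1; 0 -0.06 -0.1015 0 0 0 1; 0 -0.09 -0.1015 0 0 0 1; 0 -0.12 -0.1015 0 0 0 1; 0 -0.16 -0.1015 0 0 0 1; 0 -0.19 -0.1055 0 0 0 1; 0 -0.22 -0.1175 0 0 0 1; 0 -0.27 -0.03 0 0 0 1; 0 -0.1 0 0 0 0 1; 0 0 0 0 0 0 1"

```text
t: 12.6
position: [0.6606, -0.0053, 0.0842]
orientation: [0.041, 3.139, -0.001]
ft_force: [-0.1, 0.4, 0.3]
opening: 0.004
```

```bash
python3 -c "
from h import *
look('f5.png')"
```

```text
[(295, 60), (290, 60), (285, 56), (300, 54), (280, 49), (345, 46)] 23
```

play_rows:
  targets: "0 0 -0.08 0 0 0 1; 0 -0.025 -0.1085 0 0 0 1; 0 -0.06 -0.1015 0 0 0 1; 0 -0.09 -0.1015 0 0 0 1; 0 -0.12 -0.1015 0 0 0 1; 0 -0.15 -0.1015 0 0 0 1; 0 -0.18 -0.103 0 0 0 1; 0 -0.2 -0.03 0 0 0 1; 0 -0.2 0.2 0 0 0 1; 0 -0.1 0.2 0 0 0 1;0 -0.1 0.2 0 0 0 1"

```text
t: 14.02
position: [0.6594, -0.0247, 0.1229]
orientation: [-0.039, -3.141, -0.0]
ft_force: [0.3, -1.3, -0.9]
opening: -0.002
```

```bash
python3 - <<'E'
from h import *
look('f6.png'); print(r.get_state()['position'])
p,d,c=snap('scene');W=pts(d,c)
a=np.deg2rad(-1.5);ex=np.array([np.cos(a),np.sin(a)]);ey=np.array([-ex[1],ex[0]])
q=(W[...,:2]-[.5438,-.0229]); X=q@ex;Y=q@ey
m=(abs(Y)<.033)&(W[...,2]>.0415)&(W[...,2]<.047)&(X>.03)&(X<.08)
print(m.sum(),np.percentile(X[m],[2,50,98]) if m.any() else '')
E
```

```text
[(15, 60), (10, 56), (20, 54), (25, 43), (5, 43), (30, 32)] 18
[ 0.6586912  -0.02507837  0.12197222]
110 [0.03925681 0.05905641 0.07418903]
```

View pics/f6.png

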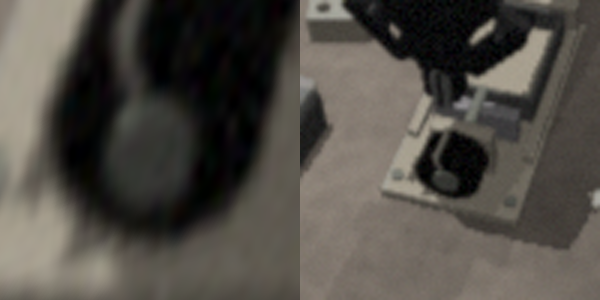

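Wheel at about 735° (strip 15° past two turns), within tolerance. Next is the tray: go down inside it and push along +x.

play_rows:
  targets: "-0.2 0.01 0 0 0 0 1; -0.4 0.01 0 0 0 0 1; -0.506 0.01 0 0 0 0 1; -0.506 0.01 0 0 0 0 1; -0.506 0.01 -0.2 0 0 0 1; -0.506 0.01 -0.4 0 0 0 1; -0.506 0.01 -0.46 0 0 0 1; -0.506 0.01 -0.5 0 0 0 1; -0.506 0.01 -0.5 0 0 0 1; -0.506 0.01 -0.5 0 0 0 1"

```text
t: 15.38
position: [0.5597, -0.0236, 0.0243]
orientation: [0.04, 3.139, -0.001]
ft_force: [0.0, 0.4, -0.2]
opening: 0.001
```

play_rows:
  targets: "0.01 0 -0.012 0 0 0 1; 0.03 -0.001 -0.012 0 0 0 1; 0.045 -0.001 -0.012 0 0 0 1; 0.055 -0.0015 -0.012 0 0 0 1; 0.065 -0.0015 -0.012 0 0 0 1; 0.075 -0.002 -0.012 0 0 0 1; 0.085 -0.002 -0.012 0 0 0 1; 0.095 -0.002 -0.012 0 0 0 1"

```text
t: 16.38
position: [0.5775, -0.0238, 0.0205]
orientation: [0.041, 3.141, 0.0]
ft_force: [-0.3, -0.5, 0.3]
opening: 0.003
```

play_rows:
  targets: "0.005 0 0 0 0 0 1; 0.01 0 0 0 0 0 1; 0.01 0 0 0 0 0 1"

```text
t: 16.75
position: [0.5793, -0.0238, 0.0206]
orientation: [0.04, 3.141, -0.0]
ft_force: [-1.2, -0.0, -1.0]
opening: 0.003
```

play_rows:
  targets: "0.005 0 0 0 0 0 1; 0.01 0 0 0 0 0 1; 0.01 0 0 0 0 0 1"

```text
t: 17.12
position: [0.5794, -0.0238, 0.0205]
orientation: [-0.041, -3.138, 0.0]
ft_force: [-4.9, -0.6, 5.0]
opening: -0.0
```

play_rows:
  targets: "0.005 0 0 0 0 0 1; 0.005 0 0 0 0 0 1"

```text
t: 17.38
position: [0.5794, -0.0237, 0.0203]
orientation: [-0.041, -3.136, 0.0]
ft_force: [-7.0, -1.1, 6.1]
opening: 0.004
```

play_rows:
  targets: "-0.02 0 0 0 0 0 1; -0.05 0 0 0 0 0 1; -0.05 0 0.1 0 0 0 1; -0.05 0 0.3 0 0 0 1; -0.05 0 0.6 0 0 0 1; -0.4 0 0.8 0 0 0 1; -0.7 0 0.9 0 0 0 1; -0.8 0.2 1 0 0 0 1; -0.8 0.4 1 0 0 0 1; -0.8 0.4 1 0 0 0 1;  -0.8 0.4 1 0 0 0 1"

```text
t: 18.75
position: [0.4225, 0.0561, 0.2206]
orientation: [0.04, 3.141, -0.001]
ft_force: [0.2, 0.1, -0.7]
opening: 0.003
```

```bash
python3 - <<'E'
from h import *
look('g.png')
p,d,c=snap('top'); q,_,_=snap('scene')
cv2.imwrite('pics/h.png',np.hstack([cv2.resize(p[125:225,225:315,::-1],(400,444),interpolation=cv2.INTER_CUBIC),cv2.resize(q[160:260,165:255,::-1],(400,444),interpolation=cv2.INTER_CUBIC)]))
E
```

```text
[(15, 62), (10, 59), (20, 55), (5, 49), (25, 42), (0, 42)] 19
```

View pics/h.png

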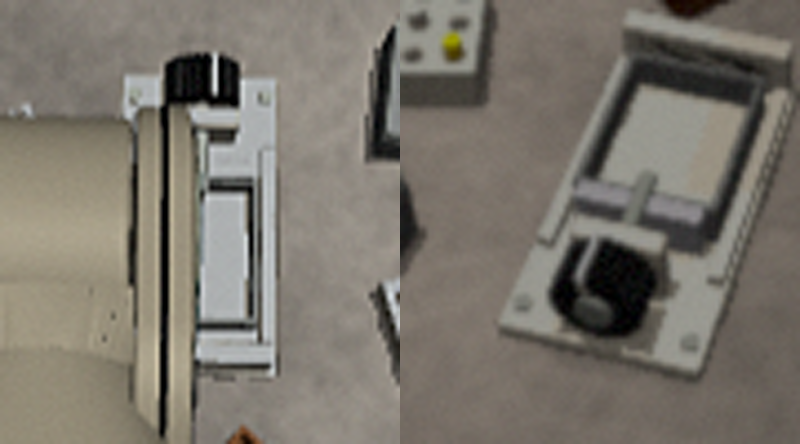

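The scene view shows the tray clear of the gasket and close to the jaw, with the strip still near the top. I'll move the arm out of the top view and measure the gap.

play_rows:
  targets: "0 0.3 0 0 0 0 1; 0 0.6 0 0 0 0 1; 0 0.9 0 0 0 0 1; 0 1 0 0 0 0 1; 0 1 0 0 0 0 1"

```text
t: 19.52
position: [0.4226, 0.2568, 0.2201]
orientation: [-0.038, -3.141, 0.001]
ft_force: [0.1, -0.0, -0.1]
opening: -0.006
```

```bash
python3 - <<'E'
from h import *
a=np.deg2rad(-1.5);ex=np.array([np.cos(a),np.sin(a)]);ey=np.array([-ex[1],ex[0]])
ims=[]
for n in ['top','scene']:
    p,d,c=snap(n);W=pts(d,c)
    o={'top':[.5412,-.0224],'scene':[.5453,-.0232]}[n]; q=W[...,:2]-o;X=q@ex*1e3;Y=q@ey*1e3;Z=W[...,2]*1e3
    m=(abs(Y-18)<5)&(X>-80)&(X<90)
    k=np.argsort(X[m]); xs=X[m][k];zs=Z[m][k]
    print(n,[(b,round(float(np.median(zs[(xs>=b)&(xs<b+3)])))) for b in range(-78,84,3) if ((xs>=b)&(xs<b+3)).any()])
    # rectified view of plane z=40mm, 4px/mm
    T=np.linalg.inv(np.array(c['world_from_camera'])); v,u=np.mgrid[0:440,0:700]
    P=np.array(o)+((u/4-80)/1e3)[...,None]*ex+((55-v/4)/1e3)[...,None]*ey
    P=np.concatenate([P,np.full(P.shape[:2]+(1,),.04)],-1)@T[:3,:3].T+T[:3,3]
    mp=np.stack([P[...,0]/P[...,2]*c['fx']+c['cx'],P[...,1]/P[...,2]*c['fy']+c['cy']],-1).astype(np.float32)
    ims.append(cv2.remap(p,mp,None,cv2.INTER_CUBIC)[:290])
cv2.imwrite('pics/i.png',np.vstack(ims)[:,:,::-1])
E
```

```text
top [(-78, 5), (-75, 27), (-72, 43), (-69, 44), (-66, 44), (-63, 46), (-54, 10), (-51, 10), (-48, 29), (-45, 36), (-39, 15), (-36, 18), (-33, 17), (-30, 16), (-27, 16), (-24, 19), (-21, 16), (-18, 16), (-15, 17), (-12, 15), (-9, 17), (-6, 17), (-3, 15), (0, 16), (3, 16), (6, 15), (9, 14), (12, 17), (15, 15), (18, 14), (21, 16), (24, 16), (27, 15), (30, 16), (33, 13), (36, 16), (39, 16), (42, 16), (45, 14), (48, 23), (51, 38), (54, 42), (57, 42), (60, 42), (63, 42), (72, 12), (75, 11), (78, 13), (81, 9)]
scene [(-75, 46), (-72, 46), (-69, 46), (-66, 38), (-63, 37), (-60, 35), (-51, 40), (-48, 29), (-45, 28), (-42, 17), (-39, 16), (-36, 17), (-33, 18), (-30, 18), (-27, 16), (-24, 17), (-21, 17), (-18, 18), (-15, 17), (-12, 17), (-9, 17), (-6, 17), (-3, 17), (0, 18), (3, 18), (6, 16), (9, 16), (12, 18), (15, 16), (18, 18), (21, 17), (24, 17), (27, 18), (45, 40), (48, 41), (51, 43), (54, 43), (57, 44), (60, 33), (63, 23), (66, 14), (69, 13), (72, 13), (75, 13), (81, 56)]
```

View pics/i.png

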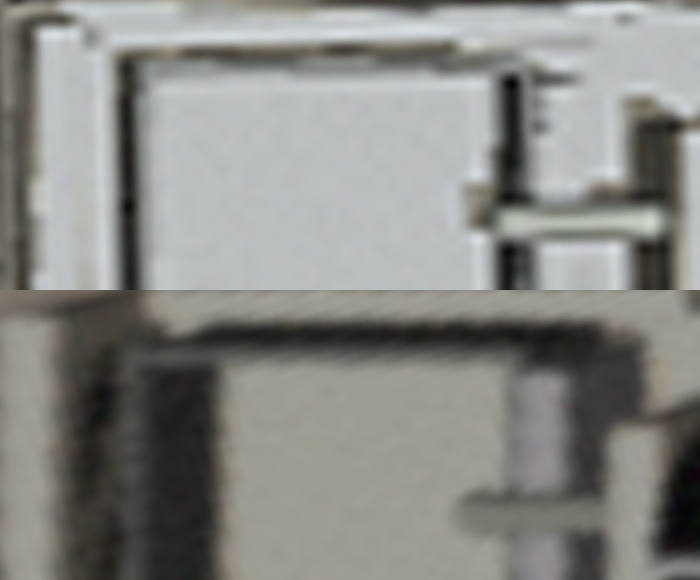

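```bash
python3 -c "
from h import *
look('z.png'); print(r.sign_off(), r.get_state()['t'])"
```

```text
[(15, 63), (10, 59), (20, 55), (5, 49), (0, 44), (350, 44)] 18
the job is handed in; nothing more can be done
the job is handed in; nothing more can be done
```

I loosened the clamp wheel of the white caster, pushed the tray up against the jaw, and handed the job in at about 20 s of the 64 s.

- **Wheel:** Seven fingertip wipes turned it anticlockwise to about 735°, against 720° asked. After each wipe I read the index strip in the scene camera. It still stood about 15° past the top after the push and at hand-in.
- **Tray:** I put the closed fingertip down inside and pushed the end wall along +x. It stopped hard: the force rose to about 7 N with no further movement.
- **Gap check:** The heights measured afterwards show no dip between the tray's rim and the jaw. The tray's back end sits about 12 mm clear of the gasket, and its floor is level at 16 mm.
- **Disagreements:** The top and scene cameras differ by about 3 to 4 mm along x. The push stopped about 2 mm short of my estimate, which fits the calibration error. During the push the finger also read about 6 N upwards, meaning it pressed slightly down on the tray; the level floor shows no tipping.
- **Bystanders:** No contact with them showed up during the moves, but I did not re-measure their positions at the end.

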